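# Load the reagent carrier of the photometer

### The job

Load the photometer's reagent carrier: stand the bottles with the blue, black and green caps upright on the floor of the cup whose collar has the colour of their cap. The brown bottle with the black cap is too slim for its cup, so the white reducing sleeve has to sit down in the black-collared cup as well, with that bottle standing inside it. Set the bottles in gently, keep them upright all the way, and leave the bottle with the orange cap, the timer and the cuvette case where they are.

Things in the scene. Friction and masses are not known exactly. Their poses are not given: they have to be found in the camera images.
- sleeve: Loose white plastic sleeve: upright tube open at both ends, outside diameter 64 mm, height 34 mm, inside 59 mm; 45 g. Origin: centre of its underside, z up. Grasp it across the outside. Seated in the black-collared cup it stands on the cup's floor and rises 14 mm above the collar, so take it by its upper 12 mm or so.
- bottle_blue_cap: Loose large white reagent bottle with blue cap and blue label band: body diameter 60 mm, height 126 mm (straight body up to about 85 mm, cap 38 mm wide above 101 mm); 0.22 kg. Origin: centre of its base, z up. Grasp round the body.
- bottle_black_cap: Loose amber (brown) glass reagent bottle with black cap: body diameter 48 mm, height 99 mm (straight body up to about 65 mm, cap 30 mm wide above 79 mm); 0.12 kg. Origin: centre of its base, z up. Grasp round the body; standing in the sleeve its lowest 34 mm are inside.
- bottle_green_cap: Loose small white reagent bottle with green cap and green label band: body diameter 32 mm, height 59 mm (straight body up to about 37 mm, cap 20 mm wide above 47 mm); 47 g. Origin: centre of its base, z up. Grasp round the body; standing in its cup its lowest 14 mm are inside.
- cup_blue_collar: Fixed grey cup, blue collar. Bore 78 mm; the collar flares from 78 to 83 mm inside (90 mm outside) between 14 mm and the rim 24 mm above the origin. Origin: centre of its underside, 8 mm above the worktop; z up; inner floor 4 mm above the origin. The cups stand in a row along their x axis, 92 mm apart, in any order, on a tray 290 x 98 mm with edges 18 mm high.
- cup_black_collar: Fixed grey cup, black collar; same sizes as the blue one: bore 78 mm, mouth 83 mm inside, 90 mm outside, collar from 14 mm to the rim 24 mm above the origin. Origin: centre of its underside, 8 mm above the worktop; z up; inner floor 4 mm above the origin. The cups stand in a row along their x axis, 92 mm apart, in any order, on a tray 290 x 98 mm with edges 18 mm high.
- cup_green_collar: Fixed grey cup, green collar, the smallest. Bore 46 mm; the collar flares from 46 to 51 mm inside (58 mm outside) between 10 mm and the rim 18 mm above the origin. Origin: centre of its underside, 8 mm above the worktop; z up; inner floor 4 mm above the origin. The cups stand in a row along their x axis, 92 mm apart, in any order, on a tray 290 x 98 mm with edges 18 mm high.
- bottle_orange_cap: Bystander: small bottle like the green-capped one (32 mm wide, 59 mm high) but with an orange cap and band. It stands among the things to be moved and stays where it is. Origin: centre of its base.
- timer: Bystander: square white lab timer, 62 x 62 x 16 mm, lying on the worktop. Stays where it is. Origin: centre of its underside.
- cuvette_case: Bystander: dark blue flat case, 32 x 90 x 18 mm (its y axis is its long side), lying on the worktop. Stays where it is. Origin: centre of its underside.
Things that resemble listed ones, but are neither listed nor needed, are in the scene too. What is shaped like the sleeve but yellow is not meant.

How it is judged:
At the end, for the whole second after the job is handed in: The blue-capped, black-capped and green-capped bottles stand in the cups of their colour and the sleeve in the black-collared cup: each within 15 mm of the cup's axis, its base within 4 mm of the cup's floor, within 0.1 rad of upright, released and at rest (horizontal distance between bottle_blue_cap and cup_blue_collar below 0.015 m and z of bottle_blue_cap in the frame of cup_blue_collar between 0 and 0.011 m and angle between each of bottle_blue_cap, bottle_black_cap, bottle_green_cap, sleeve's own z axis and vertical below 0.1 rad and linear speed of each of bottle_blue_cap, bottle_black_cap, bottle_green_cap, sleeve below 0.02 m/s and horizontal distance between each of bottle_black_cap, sleeve and cup_black_collar below 0.015 m and z of bottle_black_cap in the frame of cup_black_collar between 0 and 0.011 m and horizontal distance between bottle_green_cap and cup_green_collar below 0.015 m and z of bottle_green_cap in the frame of cup_green_collar between 0 and 0.011 m and z of sleeve in the frame of cup_black_collar between 0 and 0.011 m); the robot touches nothing.
It fails at once if a bottle to be loaded was tipped more than 0.6 rad (angle between any of bottle_blue_cap, bottle_black_cap, bottle_green_cap's own z axis and vertical above 0.6 rad).
It fails at once if a bottle was slammed or forced into a cup or the sleeve (more than 45 N) (contact force between bottle_blue_cap and cup_blue_collar above 45 N or contact force between bottle_black_cap and cup_black_collar above 45 N or contact force between bottle_green_cap and cup_green_collar above 45 N or contact force between bottle_black_cap and sleeve above 45 N).
It fails at once if a bottle was dropped into its cup (it fell in at over 0.6 m/s, as from 20 mm or more) ((horizontal distance between bottle_blue_cap and cup_blue_collar below 0.02 m and z of bottle_blue_cap in the frame of cup_blue_collar below 0.02 m and linear speed of bottle_blue_cap above 0.6 m/s) or (horizontal distance between bottle_black_cap and cup_black_collar below 0.02 m and z of bottle_black_cap in the frame of cup_black_collar below 0.02 m and linear speed of bottle_black_cap above 0.6 m/s) or (horizontal distance between bottle_green_cap and cup_green_collar below 0.02 m and z of bottle_green_cap in the frame of cup_green_collar below 0.02 m and linear speed of bottle_green_cap above 0.6 m/s)).
It fails at once if a bystander (orange-capped bottle, timer, cuvette case) was moved more than 30 mm or knocked over (distance of any of bottle_orange_cap, timer, cuvette_case from where it was at the start of the episode above 0.03 m or angle between bottle_orange_cap's own z axis and vertical above 0.6 rad).
It also fails if it takes over 120 s, if anything falls off the work surface, if the arm or the gripper's body presses on something with over 40 N, if the wrist force passes 120 N, or if a joint passes its speed limit or range.

### The arm

A 6-joint arm with a two-finger parallel gripper is mounted at the origin on a cart in front of the work surface, level with it; the furniture and walls round the work are solid. World frame = base frame: x ahead of the robot, y to its left, z up, the work surface at z = 0. Lengths are in m, angles in rad, forces in N, time in s.
With the tool pointing down it reaches from about 0.4 to 0.825 m from the base axis. Payload 7 kg.
Tool frame: the origin (TCP) lies at the very end of the fingers, on their centre line; the grasp point (between the pads) lies 19 mm behind it (bot.tcp_to_grasp is the z of the grasp point in the tool frame, in m); z points along the fingers, y is the line along which they close (so a half turn about z gives the same grasp; the last joint's range is limited). The gripper opens to 88 mm and grips with 3 to 60 N. Pads are 19 mm wide; open, the fingers measure 130 mm over their backs; the gripper's body (78 mm by 193 mm) begins 47 mm behind the grasp point.
Start: joints at [-1.021, 0.359, 0.012, 0, -1.224, -0.288], TCP at [0.175, -0.652, 0.227] pointing down, gripper open.
Joint ranges: [-3.07, 3.07], [-1.43, 2.12], [-1.02, 1.25], [-3.03, 1.67], [-3.05, -0], [-3.03, 3.03]. Speed limits (rad/s): [2.39, 2.39, 3.01, 3.14, 3.14, 3.14].

### API

Orientations are given as a unit quaternion [x, y, z, w].
In Python, from cell import bot gives the robot as it stands.
- The arm moves only by the tool step_arm, never from a script. Its argument "moves" is a list that holds one entry, the list of rows, each a list of 7 numbers: the shift along the tool's x, y, z in cm, then the turn, a rotation vector about the tool's x, y, z in rad, then the opening, from 0 (shut) to 1 (fully open). A call has 1 to 5 rows; each row is the pose to reach, as a shift and turn from the pose commanded when the call began, along the tool's axes at that moment; what a row does not reach only later rows make up. A row lasts 1/10 s, in which the tool goes at most 50 mm and 8.59 degrees, less where a joint would pass 70% of its speed; a pose out of reach is approached as far as the arm can. A call with a gripper value outside its range is refused whole. The fingers move at their own pace and stop on an object; "newtons" is the grip in N (left out, the last holds). Time passes only in rows, so rows that repeat a pose let the fingers close. It gives the time, the measured TCP pose, the force, the opening and the grip force at its end, in the units of the state.
- bot.sense(): the state, without advancing time (a new reading comes with each control period).
- bot.capture(name): name is "scene" or "side" or "wrist"; returns a dict with "pixels" (384x512x3 uint8, blue, green, red), "fovy" (degrees; the focal length in pixels is half the picture's height over the tangent of half this angle, whatever the lens; pixels are square), "cx", "cy" (the principal point, pixels), "cam_to_world" (4x4, takes a point from camera to world coordinates). Camera axes: x right, y down, z forward; pixel columns grow to the right and rows downward; lengths in m; the calibration is good to about 2 mm. A picture is of the moment at which its call begins. There is no depth.
- bot.sign_off(): hands the job in; it is judged then, once.
The state is a dict: "clock": time; "q": joint angles; "joint_vel": joint speeds; "tau": joint torques, N m; "tool_pos": TCP position; "tcp_rot": TCP orientation; "contact_force": force on the tool from outside, world axes, zero at the start; "moment": the same for the moment, N m; "gripper_width": opening from 0.0 (shut) to 1.0 (fully open); "grip_force": force on a finger pad.
Only numpy, scipy, OpenCV 4.12 (cv2) and the standard library are available. Lean on these libraries where they do the work, as an engineer would, in place of code of your own. Each camera call takes 0.05 s, during which the arm holds its last target. There are 200 camera calls.

## Working session

There is one attempt and no reset: what is moved stays moved. The work goes in short steps, Python scripts to look and compute and a tool call to move; the robot and the scene stay as the last step left them, time stands still between calls to the robot, and variables do not carry over. Pictures are saved under pics/ and viewed, at most 14 in all, crops included, and the job is handed in when it is done.

Besides the shell and the picture viewer there is one more tool, called after ">>>" by a JSON object that holds its "method" and its "body", one argument or row to a line. step_arm: Moves the arm, as the interface text tells. Its arguments: {"type":"object","properties":{"moves":{"type":"array"},"newtons":{"type":"number"}},"required":["moves"]}

```bash
mkdir -p pics; ls
cat > h.py <<'E'
import numpy as np, cv2
from scipy.spatial.transform import Rotation as R
from cell import bot
def cap(n,save=None):
    c=bot.capture(n)
    if save: cv2.imwrite('pics/'+save,c['pixels'])
    return c
def ray(c,u,v):
    p=c['pixels']; f=p.shape[0]/2/np.tan(np.radians(c['fovy'])/2)
    T=np.array(c['cam_to_world']); d=T[:3,:3]@np.array([(u-c['cx'])/f,(v-c['cy'])/f,1])
    return T[:3,3],d
def onz(c,u,v,z):
    o,d=ray(c,u,v); return o+d*(z-o[2])/d[2]
def proj(c,P):
    p=c['pixels']; f=p.shape[0]/2/np.tan(np.radians(c['fovy'])/2)
    T=np.array(c['cam_to_world']); q=T[:3,:3].T@(np.array(P)-T[:3,3])
    return f*q[0]/q[2]+c['cx'],f*q[1]/q[2]+c['cy']
def tool(P):
    "world target TCP -> shift in tool axes, cm"
    s=bot.sense(); return R.from_quat(s['tcp_rot']).inv().apply(np.array(P)-s['tool_pos'])*100
E
python3 - <<'E'
from h import *
s=bot.sense(); print(s['tool_pos'],s['tcp_rot'],s['gripper_width'],R.from_quat(s['tcp_rot']).as_matrix().round(3).tolist(),bot.tcp_to_grasp)
ims=[]
for n in('scene','side','wrist'):
    c=cap(n); ims.append(c['pixels']); print(n,c['fovy'],c['cx'],c['cy'],np.array(c['cam_to_world']).round(3).tolist())
    cv2.imwrite(f'pics/{n}0.png',c['pixels'])
E
```

```text
pics
[ 0.1745613  -0.65151663  0.22560389] [-1.30485759e-01  9.91449827e-01  8.22059774e-04 -1.78310711e-04] 0.9956716038140171 [[-0.966, -0.259, -0.001], [-0.259, 0.966, 0.002], [0.0, 0.002, -1.0]] -0.0188
scene 54.31328623859485 246.62303494996834 186.3980172235631 [[-0.621, -0.412, 0.667, -0.288], [-0.784, 0.318, -0.533, 0.685], [0.008, -0.854, -0.521, 0.718], [0.0, 0.0, 0.0, 1.0]]
side 49.174212467538894 259.66528758094086 186.30466282551205 [[0.968, -0.16, 0.194, 0.296], [-0.25, -0.541, 0.803, -1.305], [-0.024, -0.826, -0.563, 0.964], [0.0, 0.0, 0.0, 1.0]]
wrist 71.08748114764802 259.5973759327044 194.20978825768125 [[-0.258, 0.919, 0.296, 0.094], [0.966, 0.245, 0.081, -0.674], [0.002, 0.307, -0.952, 0.385], [0.0, 0.0, 0.0, 1.0]]
```

View pics/scene0.png

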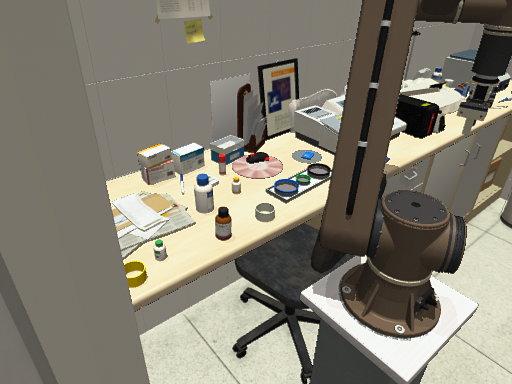

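View pics/side0.png

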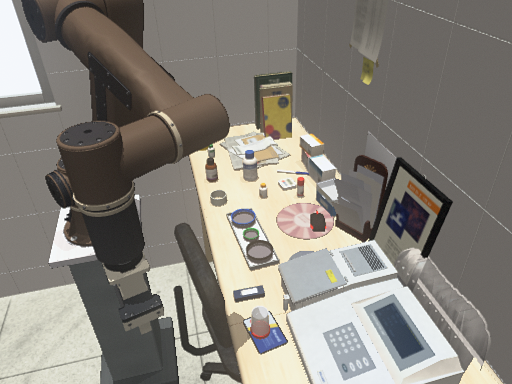

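The scene view shows the white sleeve at (265,212), with a yellow lookalike at (133,273). The bottles are blue-capped (204,193), amber with black cap (223,223) and green-capped (160,250). Orange-capped (236,185) is a bystander and red-capped (222,163) isn't needed. The cups are blue (286,187), green (303,179) and black (318,171). In the side view the sleeve is at (219,197) and the cups are at (243,217), (251,235) and (260,251). I'll check these choices in one close crop and measure.

Run:
```python
from h import *
a=cv2.imread('pics/scene0.png')[140:290,110:345]; b=cv2.imread('pics/side0.png')[140:275,190:325]
a=cv2.resize(a,(799,510),interpolation=cv2.INTER_CUBIC); cv2.imwrite('pics/crop_scene.png',a)
cv2.imwrite('pics/crop_side.png',cv2.resize(b,(600,600),interpolation=cv2.INTER_CUBIC))
S=cap('scene');D=cap('side')
def blobs(c,name,lo,hi,roi):
    u0,v0,u1,v1=roi; h=cv2.cvtColor(c['pixels'],cv2.COLOR_BGR2HSV)[v0:v1,u0:u1]
    m=cv2.inRange(h,np.array(lo),np.array(hi)); n,l,st,ce=cv2.connectedComponentsWithStats(m)
    for i in range(1,n):
        if st[i,4]>8: print(name,st[i]+[u0,v0,0,0,0],(ce[i]+[u0,v0]).round(1))
for c,nm,roi in((S,'scene',(110,140,345,290)),(D,'side',(190,130,325,275))):
    blobs(c,nm+' blue',(105,100,40),(125,255,255),roi)
    blobs(c,nm+' green',(55,80,30),(90,255,255),roi)
    blobs(c,nm+' dark',(0,0,0),(180,255,45),roi)
    blobs(c,nm+' brown',(0,110,30),(15,255,140),roi)
```

```text
scene blue [301 151  14   9  64] [307.7 154.9]
scene blue [180 174   3   7  12] [181.2 177.2]
scene blue [197 174  12  11 110] [202.4 179. ]
scene blue [274 179  25  15 149] [286.7 185.6]
scene blue [207 191   6   6  19] [209.9 193.5]
scene green [296 174  15   9  77] [302.8 177.8]
scene green [156 240   7   7  39] [158.7 242.8]
scene green [155 251   5   3  10] [157.  252.1]
scene dark [244 140  25  23 280] [254.9 151.4]
scene dark [304 140  32  15  80] [317.2 144.8]
scene dark [308 164  23  12 102] [318.8 169.5]
scene dark [219 208  10  10  67] [223.1 213. ]
scene dark [310 227  35  47 877] [325.5 254.2]
scene dark [235 259  38  31 235] [251.8 277.8]
scene brown [245 140  20  13 148] [253.  145.9]
scene brown [219 157   6   6  30] [221.4 159.7]
scene brown [219 172   7   2  12] [222.  172.4]
scene brown [216 214  15  10  94] [223.  219.4]
scene brown [217 236  14   4  23] [223.3 238. ]
side blue [246 150   8   4  26] [249.  151.6]
side blue [296 172  13   2  13] [302.  172.5]
side blue [231 210   7   8  12] [232.9 213.3]
side brown [206 163  10   6  35] [210.8 166.2]
side brown [298 181   6   5  22] [300.6 182.9]
```

View pics/crop_scene.png

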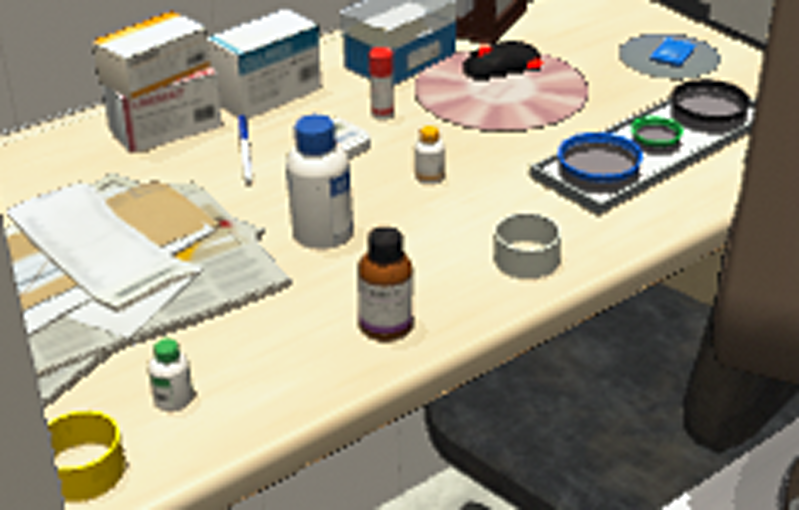

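View pics/crop_side.png

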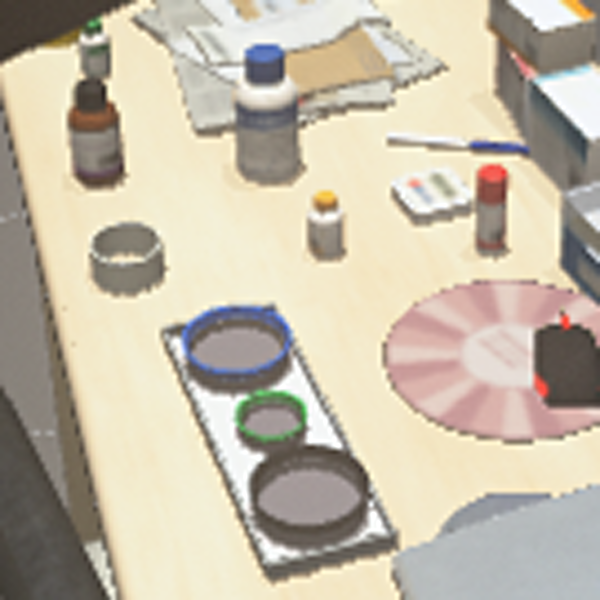

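The crops confirm the choice: grey-white sleeve, blue/amber/green bottles, and the cups in the order blue, green, black. Next I'll turn these pixels into positions from both views.

Run:
```python
from h import *
S=cap('scene');D=cap('side')
def sc(x,y): return x/3.4+110-.35,y/3.4+140-.35
def sd(x,y): return x/4.444+190-.4,y/4.444+140-.4
L={'sleeve':(sc(527,234),sd(127,244),.034),'blueB':(sc(315,133),sd(265,63),.1135),'blackB':(sc(386,246),sd(90,97),.089),
'greenB':(sc(167,350),sd(95,27),.053),'orange':(sc(429,133),sd(325,199),.053),
'cupBlue':(sc(600,157),sd(237,342),.032),'cupGreen':(sc(657,132),sd(271,415),.026),'cupBlack':(sc(709,103),sd(310,492),.032),'timer':(sc(345,138),sd(432,194),.016)}
for k,(a,b,z) in L.items():
    o1,d1=ray(S,*a);o2,d2=ray(D,*b)
    t=np.linalg.lstsq(np.c_[d1,-d2],o2-o1,rcond=None)[0]
    tri=(o1+d1*t[0]+o2+d2*t[1])/2
    print(k,onz(S,*a,z)[:2].round(4),onz(D,*b,z)[:2].round(4),'tri',tri.round(4),'z?',z, 'r',np.hypot(*tri[:2]).round(3))
s=bot.sense();print(s['clock'],s['q'])
```

```text
sleeve [0.4463 0.023 ] [0.4496 0.0129] tri [0.4504 0.019  0.0298] z? 0.034 r 0.451
blueB [0.6098 0.149 ] [0.6072 0.1477] tri [0.6082 0.1493 0.1134] z? 0.1135 r 0.626
blackB [0.4474 0.183 ] [0.4477 0.1754] tri [0.449  0.1811 0.0864] z? 0.089 r 0.484
greenB [0.4794 0.3768] [0.4804 0.3727] tri [0.4809 0.376  0.0514] z? 0.053 r 0.61
orange [0.6274 0.0019] [0.6247 0.0041] tri [0.6249 0.0033 0.0541] z? 0.053 r 0.625
cupBlue [ 0.5082 -0.1306] [ 0.5118 -0.1442] tri [ 0.5136 -0.1368  0.0266] z? 0.032 r 0.532
cupGreen [ 0.5153 -0.2229] [ 0.5187 -0.2321] tri [ 0.5196 -0.2277  0.0223] z? 0.026 r 0.567
cupBlack [ 0.5183 -0.3079] [ 0.5246 -0.3297] tri [ 0.5274 -0.3201  0.0234] z? 0.032 r 0.617
timer [0.7254 0.0427] [0.7336 0.0375] tri [0.7331 0.0392 0.013 ] z? 0.016 r 0.734
0.35 [-1.02088605e+00  3.58821296e-01  1.16988447e-02 -8.54932067e-05
 -1.22412635e+00 -2.88096419e-01]
```

>>> {"method": "step_arm", "body": {
  "moves": [
    [[-3.6,3.3,0,0,0,0.13,1],[-7.2,6.6,0,0,0,0.262,1],[-10.8,9.9,0,0,0,0.262,1],[-14.4,13.2,0,0,0,0.262,1],[-18,16.5,0,0,0,0.262,1]]
  ],
  "newtons": 20
}}

```text
clock: 0.85
tool_pos: [0.3065, -0.4444, 0.2267]
tcp_rot: [0.0, 1.0, -0.0, 0.0]
contact_force: [1.7, 0.1, 0.6]
gripper_width: 0.999
grip_force: 0.0
```

>>> {"method": "step_arm", "body": {
  "moves": [
    [[-3,4,0,0,0,0,1],[-6,8,0,0,0,0,1],[-9,12,0,0,0,0,1],[-12,16,0,0,0,0,1],[-15,20,0,0,0,0,1]]
  ]
}}

```text
clock: 1.35
tool_pos: [0.4568, -0.2442, 0.227]
tcp_rot: [0.0, 1.0, -0.0, 0.001]
contact_force: [1.2, 0.1, 0.5]
gripper_width: 0.999
grip_force: 0.0
```

Run:
```python
from h import *
c=cap('wrist','w1.png'); print(bot.sense()['tool_pos'])
for p in((.513,-.137,.032),(.519,-.228,.026),(.526,-.318,.032)): print(np.round(proj(c,p)))
```

```text
[ 0.46080419 -0.24017956  0.22696803]
[336. 211.]
[271. 214.]
[209. 220.]
```

View pics/w1.png

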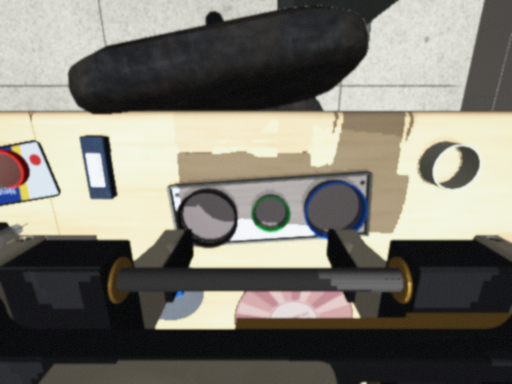

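The wrist view shows the black cup at (207,217), green at (271,212), blue at (335,209), and the sleeve's bright rim at (456,165). I'll fit ellipses to them.

```bash
cat >> h.py <<'E'
def fit(c,lo,hi,roi,z,minA=15,gray=False):
    u0,v0,u1,v1=roi; im=c['pixels'][v0:v1,u0:u1]
    m=cv2.inRange(cv2.cvtColor(im,cv2.COLOR_BGR2HSV),np.array(lo),np.array(hi))
    cs=cv2.findContours(m,cv2.RETR_EXTERNAL,cv2.CHAIN_APPROX_NONE)[0]
    k=max(cs,key=cv2.contourArea); k=cv2.convexHull(k); e=cv2.fitEllipse(k); x,y,w,h=cv2.boundingRect(k)
    u,v=e[0][0]+u0,e[0][1]+v0; P=onz(c,u,v,z)
    l=onz(c,x+u0-.5,v,z); r=onz(c,x+w+u0-.5,v,z)
    print('px',round(u,1),round(v,1),'axes',np.round(e[1],1),'P',P[:2].round(4),'width mm',(np.linalg.norm(l-r)*1e3).round(1)); return P
E
python3 - <<'E'
from h import *
c=cap('wrist')
print('blue');a=fit(c,(105,100,40),(125,255,255),(290,170,385,232),.032)
print('green');b=fit(c,(50,80,30),(90,255,255),(240,180,300,240),.026)
print('black');d=fit(c,(0,0,0),(180,255,70),(168,182,245,250),.032)
print('sleeve');fit(c,(0,0,210),(180,25,255),(425,130,500,195),.034)
print(a-b,b-d,'spacing',np.linalg.norm((a-b)[:2]),np.linalg.norm((b-d)[:2]),(a+d)/2)
E
```

```text
blue
px 333.1 206.5 axes [56.5 64.7] P [ 0.5099 -0.1376] width mm 88.5
green
px 267.6 210.7 axes [36.5 37.8] P [ 0.5187 -0.2294] width mm 54.6
black
px 199.3 219.1 axes [60.2 74.1] P [ 0.5294 -0.3268] width mm 89.9
sleeve
px 461.9 175.9 axes [67.1 77.3] P [0.4647 0.0313] width mm 101.0
[-0.00886643  0.09181553  0.006     ] [-0.01063577  0.0974085  -0.006     ] spacing 0.09224264192776192 0.09798742591497593 [ 0.51961938 -0.23220245  0.032     ]
```

>>> {"method": "step_arm", "body": {
  "moves": [
    [[0.8,4.6,0,0,0,0,1],[1.6,9.2,1,0,0,0,1],[2.4,13.8,2,0,0,0,1],[3.2,18.4,3,0,0,0,1],[4,23,4,0,0,0,1]]
  ]
}}

```text
clock: 1.95
tool_pos: [0.4153, -0.0148, 0.1866]
tcp_rot: [0.0, 1.0, 0.0, 0.001]
contact_force: [2.1, 1.0, 0.4]
gripper_width: 0.999
grip_force: 0.0
```

>>> {"method": "step_arm", "body": {
  "moves": [
    [[0,0,0,0,0,0,1],[0,0,0,0,0,0,1]]
  ]
}}

```text
clock: 2.15
tool_pos: [0.4158, -0.0151, 0.1868]
tcp_rot: [-0.002, 1.0, 0.0, 0.0]
contact_force: [0.5, 0.3, 0.6]
gripper_width: 1.001
grip_force: 0.0
```

Run:
```python
from h import *
c=cap('wrist','w2.png'); s=bot.sense(); print(s['tool_pos'],s['clock'],proj(c,(.45,.019,.034)))
```

```text
[ 0.41604038 -0.0159644   0.18686096] 2.2 (np.float64(287.7365699993822), np.float64(207.5780674680909))
```

View pics/w2.png

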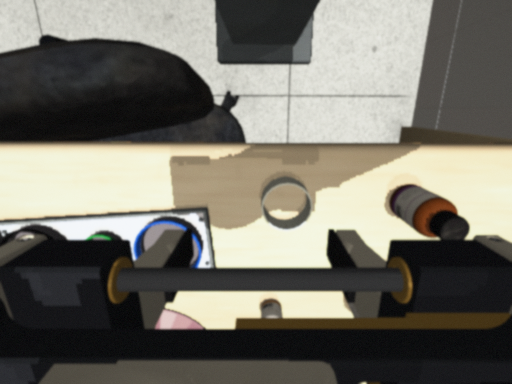

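The sleeve's top rim is centred at about (287,206), close to the predicted (288,208).

Run:
```python
from h import *
c=cap('wrist'); print(onz(c,287,206,.034))
im=c['pixels'][165:240,250:325]; g=cv2.cvtColor(im,cv2.COLOR_BGR2HSV)
m=((g[...,1]<40)&(g[...,2]>50)).astype(np.uint8)*255
n,l,st,ce=cv2.connectedComponentsWithStats(m); i=1+st[1:,4].argmax(); x,y,w,h,_=st[i]; print(x+250,y+165,x+w+250,y+h+165)
xs=np.array([x,x+w])+249.5; ys=y+h+164.5
for u in xs: print(onz(c,u,206,.034))
print('bottom',onz(c,xs.mean(),ys,.034))
P=onz(c,xs.mean(),ys,.034)-[.032,0,0]; print('centre',P,'proj',proj(c,P),proj(c,P-[.032,0,0.034]))
```

```text
[0.44828029 0.01708495 0.034     ]
250 177 325 240
[ 0.4483241  -0.02926974  0.034     ]
[0.44823648 0.06344004 0.034     ]
bottom [0.49430929 0.01857317 0.034     ]
centre [0.46230929 0.01857317 0.034     ] proj (np.float64(287.82622934318283), np.float64(216.50981999546866)) (np.float64(286.0789184484088), np.float64(184.489760562357))
```

>>> {"method": "step_arm", "body": {
  "moves": [
    [[-3.35,3.3,1,0,0,0,1],[-3.35,3.3,4.5,0,0,0,1],[-3.35,3.3,8.5,0,0,0,1],[-3.35,3.3,11,0,0,0,1],[-3.35,3.3,11,0,0,0,1]]
  ]
}}

```text
clock: 2.75
tool_pos: [0.4474, 0.0144, 0.0737]
tcp_rot: [0.002, 1.0, -0.001, -0.003]
contact_force: [0.9, -0.3, -0.2]
gripper_width: 1.0
grip_force: 0.0
```

Run:
```python
from h import *
c=cap('wrist'); s=bot.sense(); print(s['tool_pos'],s['clock'],proj(c,(.449,.0178,.034)))
cv2.imwrite('pics/w3.png',cv2.resize(c['pixels'][150:350,120:420],(750,500),interpolation=cv2.INTER_CUBIC))
```

```text
[0.44883899 0.01504297 0.07567117] 2.8 (np.float64(265.08856205294944), np.float64(219.74150330932153))
```

View pics/w3.png

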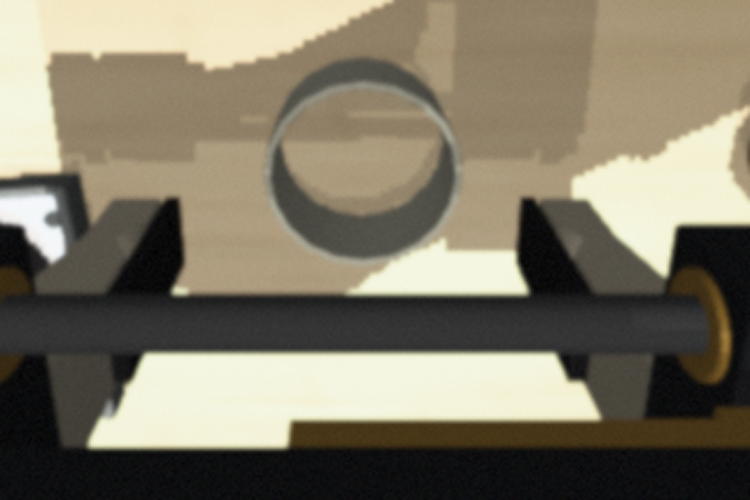

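Run:
```python
from h import *
c=cap('wrist'); P=onz(c,265.2-.1,218.4-.1,.034); s=bot.sense(); print(P,s['tool_pos'],tool([P[0],P[1],.024]))
```

```text
[0.45013332 0.01853631 0.034     ] [0.4499505  0.01573105 0.07698154] [-0.02081747  0.28486414  5.29791314]
```

>>> {"method": "step_arm", "body": {
  "moves": [
    [[0,0.2,2.5,0,0,0,1],[0,0.2,5.1,0,0,0,1],[0,0.2,5.1,0,0,0,1]]
  ]
}}

```text
clock: 3.15
tool_pos: [0.449, 0.0182, 0.0251]
tcp_rot: [0.001, 1.0, -0.0, -0.001]
contact_force: [-0.2, -1.2, 0.5]
gripper_width: 0.993
grip_force: 0.0
```

>>> {"method": "step_arm", "body": {
  "moves": [
    [[0,0,0,0,0,0,0.6],[0,0,0,0,0,0,0.6],[0,0,0,0,0,0,0.6],[0,0,0,0,0,0,0.6],[0,0,0,0,0,0,0.6]]
  ],
  "newtons": 15
}}

```text
clock: 3.65
tool_pos: [0.4501, 0.0192, 0.0266]
tcp_rot: [-0.0, 1.0, 0.0, 0.001]
contact_force: [-1.5, -0.2, 8.3]
gripper_width: 0.712
grip_force: 15.0
```

>>> {"method": "step_arm", "body": {
  "moves": [
    [[0,0,-2,0,0,0,0.6],[0,0,-6,0,0,0,0.6],[0,-3,-9,0,0,0,0.6],[0,-7,-10,0,0,0,0.6],[0,-11,-10,0,0,0,0.6]]
  ]
}}

```text
clock: 4.15
tool_pos: [0.4508, -0.0916, 0.1282]
tcp_rot: [-0.001, 1.0, 0.0, 0.003]
contact_force: [1.6, 0.2, -1.0]
gripper_width: 0.705
grip_force: 15.0
```

>>> {"method": "step_arm", "body": {
  "moves": [
    [[-1,-4,0,0,0,0,0.6],[-2,-8,0,0,0,0,0.6],[-3,-12,0,0,0,0,0.6],[-4,-16,0,0,0,0,0.6],[-4,-16,0,0,0,0,0.6]]
  ]
}}

```text
clock: 4.65
tool_pos: [0.4901, -0.2548, 0.1254]
tcp_rot: [0.002, 1.0, -0.0, -0.0]
contact_force: [-0.4, -0.9, -0.4]
gripper_width: 0.708
grip_force: 15.0
```

Run:
```python
from h import *
c=cap('wrist','w4.png'); s=bot.sense(); print(s['tool_pos'],s['clock'],s['gripper_width'],s['contact_force'],proj(c,(.527,-.321,.032)),tool([.527,-.321,.1]))
```

```text
[ 0.48925229 -0.25309885  0.12515778] 4.7 0.7082593142244675 [-0.21372742  0.45694132 -0.16363012] (np.float64(196.50704194486394), np.float64(230.67541729268433)) [-3.80153079 -6.77621387  2.5129646 ]
```

View pics/w4.png

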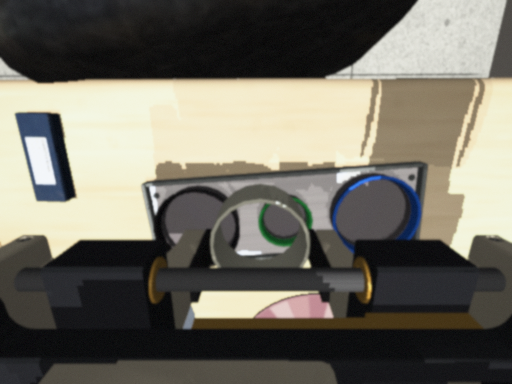

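The sleeve is held level. The black cup is centred at u≈198, the blue cup at about (376,213), and the tray's near edge runs from (147,183) to (425,165). I'll refine the cup row from these.

Run:
```python
from h import *
c=cap('wrist')
A=onz(c,147,183,.018);B=onz(c,425,165,.018);print('edge',A[:2],B[:2],np.linalg.norm(A-B)); d=(A-B)[:2]/np.linalg.norm(A-B); print(d)
n=np.array([-d[1],d[0]]); n=n*np.sign(n[0]); mid=(A+B)[:2]/2+n*.049; print('mid',mid,'black',mid+d*.092,'blue',mid-d*.092)
print('blue fit'); fit(c,(105,100,40),(125,255,255),(315,160,435,240),.032)
print('green fit'); fit(c,(50,80,30),(90,255,255),(240,180,320,260),.026)
h=cv2.cvtColor(c['pixels'],cv2.COLOR_BGR2HSV)
row=h[222,140:250]; print(row[:,2].tolist())
```

```text
edge [ 0.47872195 -0.36946266] [ 0.46112164 -0.08768463] 0.28232716238315403
[ 0.06234012 -0.99805496]
mid [ 0.51882649 -0.22551898] black [ 0.52456178 -0.31734003] blue [ 0.5130912  -0.13369792]
blue fit
px 375.0 213.8 axes [74.5 90.4] P [ 0.508  -0.1376] width mm 89.8
green fit
px 276.6 225.3 axes [36.6 46.7] P [ 0.523  -0.2363] width mm 40.9
[244, 244, 244, 244, 244, 241, 227, 191, 173, 156, 118, 73, 34, 22, 14, 14, 11, 7, 9, 20, 31, 32, 37, 54, 74, 81, 87, 86, 86, 85, 86, 86, 85, 85, 87, 87, 85, 85, 85, 85, 86, 86, 83, 86, 88, 87, 85, 86, 86, 83, 88, 86, 86, 86, 88, 85, 85, 84, 87, 87, 84, 89, 86, 88, 86, 89, 86, 89, 87, 89, 88, 87, 88, 88, 84, 95, 116, 139, 138, 126, 103, 91, 90, 86, 86, 86, 89, 88, 88, 87, 88, 84, 70, 47, 27, 22, 43, 98, 150, 173, 178, 181, 177, 179, 176, 179, 180, 179, 177, 179]
```

>>> {"method": "step_arm", "body": {
  "moves": [
    [[-1.8,-3.4,0,0,0,0,0.6],[-3.6,-6.7,1,0,0,0,0.6],[-3.6,-6.7,4,0,0,0,0.6],[-3.6,-6.7,5.5,0,0,0,0.6],[-3.6,-6.7,5.5,0,0,0,0.6]]
  ]
}}

```text
clock: 5.25
tool_pos: [0.5236, -0.3165, 0.0682]
tcp_rot: [-0.0, 1.0, 0.001, -0.002]
contact_force: [-1.2, 1.1, -0.3]
gripper_width: 0.709
grip_force: 15.0
```

>>> {"method": "step_arm", "body": {
  "moves": [
    [[0,0,0.8,0,0,0,0.6],[0,0,1.6,0,0,0,0.6],[0,0,2.4,0,0,0,0.6],[0,0,2.9,0,0,0,0.6],[0,0,2.9,0,0,0,0.6]]
  ]
}}

```text
clock: 5.75
tool_pos: [0.5249, -0.3178, 0.0408]
tcp_rot: [0.0, 1.0, 0.0, -0.001]
contact_force: [-0.5, -0.0, -0.9]
gripper_width: 0.712
grip_force: 15.0
```

>>> {"method": "step_arm", "body": {
  "moves": [
    [[0,-0.2,0.15,0,0,0,0.6],[0,-0.2,0.3,0,0,0,0.6],[0,-0.2,0.3,0,0,0,0.6]]
  ]
}}

```text
clock: 6.05
tool_pos: [0.5255, -0.3203, 0.0388]
tcp_rot: [0.0, 1.0, -0.0, 0.0]
contact_force: [0.8, 0.0, -0.2]
gripper_width: 0.712
grip_force: 15.0
```

>>> {"method": "step_arm", "body": {
  "moves": [
    [[0,0,0.1,0,0,0,0.6],[0,0,0.2,0,0,0,0.6],[0,0,0.2,0,0,0,0.6]]
  ]
}}

```text
clock: 6.35
tool_pos: [0.5256, -0.3203, 0.0386]
tcp_rot: [-0.0, 1.0, -0.0, 0.0]
contact_force: [-4.7, 3.1, 15.1]
gripper_width: 0.71
grip_force: 15.0
```

>>> {"method": "step_arm", "body": {
  "moves": [
    [[0,0,0,0,0,0,1],[0,0,0,0,0,0,1],[0,0,0,0,0,0,1],[0,0,0,0,0,0,1]]
  ]
}}

```text
clock: 6.75
tool_pos: [0.5253, -0.32, 0.0363]
tcp_rot: [0.0, 1.0, 0.0, -0.0]
contact_force: [0.2, -0.2, -0.3]
gripper_width: 0.976
grip_force: 0.0
```

>>> {"method": "step_arm", "body": {
  "moves": [
    [[0,0,-3,0,0,0,1],[0,0,-7,0,0,0,1],[0,0,-11,0,0,0,1],[3,0,-11,0,0,0,1],[5,0,-11,0,0,0,1]]
  ]
}}

```text
clock: 7.25
tool_pos: [0.475, -0.32, 0.1477]
tcp_rot: [0.0, 1.0, -0.0, 0.001]
contact_force: [0.4, 0.2, -1.0]
gripper_width: 0.994
grip_force: 0.0
```

Run:
```python
from h import *
c=cap('wrist','w5.png'); s=bot.sense(); print(s['tool_pos'],s['clock'],s['gripper_width'],s['contact_force'],proj(c,(.5255,-.3205,.046)),proj(c,(.5255,-.3205,.032)))
```

```text
[ 0.47170534 -0.31954831  0.14702513] 7.3 1.0028317818926822 [-4.27593577  1.43014445 -2.53114659] (np.float64(259.98841838967553), np.float64(238.34723168643285)) (np.float64(259.9747027425025), np.float64(232.55772237514577))
```

View pics/w5.png

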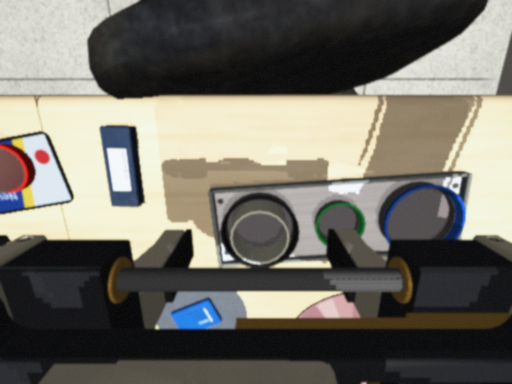

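The sleeve sits in the black cup at (260,237), as predicted. Next is the green bottle.

>>> {"method": "step_arm", "body": {
  "moves": [
    [[0,4.8,-1,0,0,0,1],[0,9.6,-2,0,0,0,1],[0,14.4,-3,0,0,0,1],[0,19.2,-3,0,0,0,1],[0,24,-3,0,0,0,1]]
  ]
}}

```text
clock: 7.8
tool_pos: [0.4753, -0.0783, 0.177]
tcp_rot: [0.0, 1.0, 0.0, 0.001]
contact_force: [1.3, 0.4, -0.0]
gripper_width: 1.003
grip_force: 0.0
```

>>> {"method": "step_arm", "body": {
  "moves": [
    [[0,4.8,0,0,0,0,1],[0,9.6,0,0,0,0,1],[0,14.4,0,0,0,0,1],[0,19.2,0,0,0,0,1],[0,24,0,0,0,0,1]]
  ]
}}

```text
clock: 8.3
tool_pos: [0.4751, 0.1621, 0.1767]
tcp_rot: [-0.0, 1.0, 0.0, 0.0]
contact_force: [1.3, -0.4, -0.2]
gripper_width: 0.999
grip_force: 0.0
```

>>> {"method": "step_arm", "body": {
  "moves": [
    [[0.8,4.5,0,0,0,0,1],[1.6,9,0,0,0,0,1],[2.4,13.5,0,0,0,0,1],[3.2,18.5,0,0,0,0,1],[3.2,18.5,0,0,0,0,1]]
  ]
}}

```text
clock: 8.8
tool_pos: [0.443, 0.35, 0.176]
tcp_rot: [-0.002, 1.0, 0.0, 0.0]
contact_force: [-0.9, -0.0, -0.6]
gripper_width: 0.998
grip_force: 0.0
```

Run:
```python
from h import *
c=cap('wrist','w6.png'); s=bot.sense(); print(s['tool_pos'],s['clock'],s['q'][5],proj(c,(.481,.376,.059)),tool([.481,.376,.1]))
```

```text
[0.44281868 0.34766561 0.17581633] 8.85 -2.580846092372004 (np.float64(283.5351442458117), np.float64(222.1451228680204)) [-3.83022697  2.82612716  7.57826084]
```

View pics/w6.png

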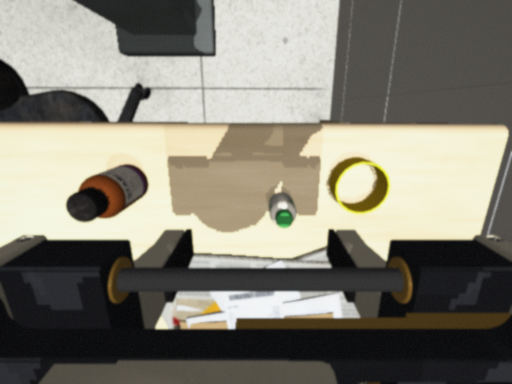

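Run:
```python
from h import *
c=cap('wrist')
fit(c,(50,80,30),(90,255,255),(255,180,310,240),.053)
print('yel',onz(c,333,188,.034),onz(c,388,188,.034)); s=bot.sense();print(s['tool_pos'])
```

```text
px 286.0 218.6 axes [15.9 17.3] P [0.4789 0.3768] width mm 19.3
yel [0.44818965 0.43233221 0.034     ] [0.44799542 0.49646349 0.034     ]
[0.44290034 0.3460053  0.17580565]
```

>>> {"method": "step_arm", "body": {
  "moves": [
    [[-2,1.5,1,0,0,0,0.6],[-3.7,2.9,2,0,0,0,0.6],[-3.7,2.9,6,0,0,0,0.6],[-3.7,2.9,9,0,0,0,0.6],[-3.7,2.9,9,0,0,0,0.6]]
  ]
}}

```text
clock: 9.4
tool_pos: [0.4788, 0.3702, 0.0823]
tcp_rot: [0.001, 1.0, -0.003, -0.003]
contact_force: [-0.7, -1.0, 0.4]
gripper_width: 0.63
grip_force: 0.0
```

Run:
```python
from h import *
c=cap('wrist'); s=bot.sense(); print(s['tool_pos'],s['gripper_width'],proj(c,(.480,.3767,.053)))
fit(c,(50,80,30),(90,255,255),(220,160,310,270),.053)
```

```text
[0.48005704 0.37170277 0.08505749] 0.6155648031741203 (np.float64(269.4304623990125), np.float64(224.5949007547072))
px 269.3 223.3 axes [24.9 26.9] P [0.4789 0.3766] width mm 19.0
```

>>> {"method": "step_arm", "body": {
  "moves": [
    [[0,0.1,0,0,0,0,0.6],[0,0.1,0,0,0,0,0.6]]
  ]
}}

```text
clock: 9.65
tool_pos: [0.4815, 0.3758, 0.0888]
tcp_rot: [0.0, 1.0, 0.001, 0.001]
contact_force: [-0.0, -0.2, 0.3]
gripper_width: 0.604
grip_force: 0.0
```

Run:
```python
from h import *
s=bot.sense(); print(s['tool_pos'],s['gripper_width'],tool((.4795,.3766,.018)))
```

```text
[0.48149747 0.37575346 0.08880823] 0.6035757182460318 [0.21541454 0.06659922 7.08055681]
```

>>> {"method": "step_arm", "body": {
  "moves": [
    [[0.2,0,3,0,0,0,0.6],[0.2,0,5.5,0,0,0,0.6],[0.2,0,7,0,0,0,0.6],[0.2,0,7,0,0,0,0.6],[0.2,0,7,0,0,0,0.6]]
  ]
}}

```text
clock: 10.15
tool_pos: [0.4791, 0.3757, 0.018]
tcp_rot: [-0.0, 1.0, 0.001, 0.001]
contact_force: [0.2, -0.7, 1.2]
gripper_width: 0.6
grip_force: 0.0
```

>>> {"method": "step_arm", "body": {
  "moves": [
    [[0,0,0,0,0,0,0.25],[0,0,0,0,0,0,0.25],[0,0,0,0,0,0,0.25],[0,0,0,0,0,0,0.25]]
  ],
  "newtons": 15
}}

```text
clock: 10.55
tool_pos: [0.4788, 0.3754, 0.0174]
tcp_rot: [0.0, 1.0, 0.001, 0.0]
contact_force: [-1.1, -0.7, 4.6]
gripper_width: 0.355
grip_force: 15.0
```

>>> {"method": "step_arm", "body": {
  "moves": [
    [[0,0,-2,0,0,0,0.25],[0,0,-6,0,0,0,0.25],[0,0,-10,0,0,0,0.25],[0,-2,-13,0,0,0,0.25],[0,-6,-14,0,0,0,0.25]]
  ]
}}

```text
clock: 11.05
tool_pos: [0.48, 0.3173, 0.1602]
tcp_rot: [-0.001, 1.0, 0.002, 0.002]
contact_force: [0.8, -0.3, 0.1]
gripper_width: 0.357
grip_force: 15.0
```

>>> {"method": "step_arm", "body": {
  "moves": [
    [[0,-4.8,0,0,0,0,0.25],[0,-9.6,0,0,0,0,0.25],[0,-14.4,0,0,0,0,0.25],[0,-19.2,0,0,0,0,0.25],[0,-24,0,0,0,0,0.25]]
  ]
}}

```text
clock: 11.55
tool_pos: [0.4779, 0.0731, 0.1569]
tcp_rot: [-0.0, 1.0, 0.0, 0.0]
contact_force: [0.3, -0.4, 0.4]
gripper_width: 0.354
grip_force: 15.0
```

>>> {"method": "step_arm", "body": {
  "moves": [
    [[-0.8,-4.8,0,0,0,0,0.25],[-1.6,-9.6,0,0,0,0,0.25],[-2.4,-14.4,0,0,0,0,0.25],[-3.2,-19.2,0,0,0,0,0.25],[-4,-24,0,0,0,0,0.25]]
  ]
}}

```text
clock: 12.05
tool_pos: [0.5183, -0.1671, 0.1569]
tcp_rot: [0.0, 1.0, 0.0, 0.0]
contact_force: [2.4, 0.8, -0.5]
gripper_width: 0.356
grip_force: 15.0
```

>>> {"method": "step_arm", "body": {
  "moves": [
    [[0,-3.3,0,0,0,0,0.25],[0,-6.3,3,0,0,0,0.25],[0,-6.3,6,0,0,0,0.25],[0,-6.3,6,0,0,0,0.25],[0,-6.3,6,0,0,0,0.25]]
  ]
}}

```text
clock: 12.55
tool_pos: [0.5182, -0.2281, 0.0968]
tcp_rot: [-0.0, 1.0, -0.0, -0.001]
contact_force: [0.0, 0.5, -0.0]
gripper_width: 0.35
grip_force: 15.0
```

Run:
```python
from h import *
s=bot.sense(); print(s['clock'],s['tool_pos'],s['gripper_width'],tool((.519,-.229,.09)))
c=cap('side'); print(proj(c,(.519,-.229,.026)))
cv2.imwrite('pics/s7.png',cv2.resize(c['pixels'][150:290,190:330],(600,600),interpolation=cv2.INTER_CUBIC))
```

```text
12.55 [ 0.51817857 -0.22811334  0.09679488] 0.3496747832944465 [-0.08306312 -0.08848491  0.67939988]
(np.float64(250.46479664066317), np.float64(232.4051119011682))
```

View pics/s7.png

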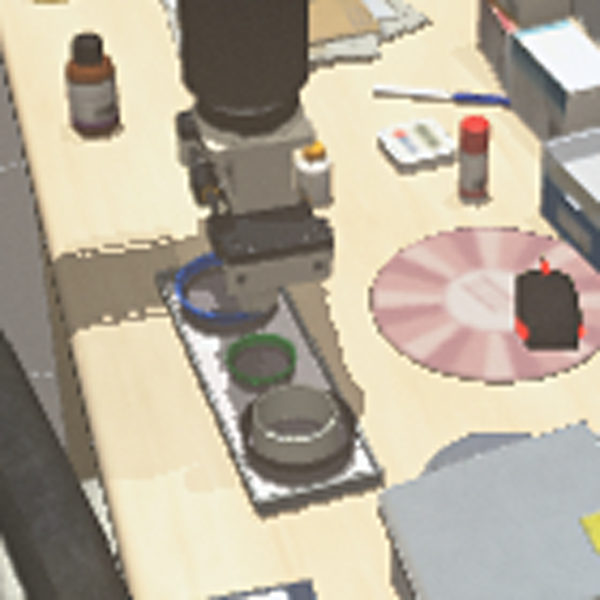

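The green rim at (251,233.5) is within a pixel or so of the prediction (250.5,232.4). Lowering now.

>>> {"method": "step_arm", "body": {
  "moves": [
    [[0,-0.15,2,0,0,0,0.25],[0,-0.15,4,0,0,0,0.25],[0,-0.15,5.2,0,0,0,0.25],[0,-0.15,5.8,0,0,0,0.25],[0,-0.15,6.3,0,0,0,0.25]]
  ]
}}

```text
clock: 13.1
tool_pos: [0.5192, -0.2293, 0.0342]
tcp_rot: [-0.0, 1.0, -0.0, 0.001]
contact_force: [0.4, 0.6, -0.5]
gripper_width: 0.355
grip_force: 15.0
```

>>> {"method": "step_arm", "body": {
  "moves": [
    [[0,0,0.1,0,0,0,0.25],[0,0,0.2,0,0,0,0.25],[0,0,0.25,0,0,0,0.25],[0,0,0.25,0,0,0,0.25]]
  ]
}}

```text
clock: 13.5
tool_pos: [0.5186, -0.2296, 0.0314]
tcp_rot: [0.0, 1.0, -0.0, 0.0]
contact_force: [0.2, 0.4, -0.4]
gripper_width: 0.355
grip_force: 15.0
```

>>> {"method": "step_arm", "body": {
  "moves": [
    [[0,0,0.1,0,0,0,0.25],[0,0,0.15,0,0,0,0.25],[0,0,0.15,0,0,0,0.25]]
  ]
}}

```text
clock: 13.8
tool_pos: [0.5183, -0.2296, 0.0295]
tcp_rot: [0.0, 1.0, 0.0, -0.0]
contact_force: [-0.2, 0.1, -1.3]
gripper_width: 0.353
grip_force: 15.0
```

>>> {"method": "step_arm", "body": {
  "moves": [
    [[0,0,0,0,0,0,0.55],[0,0,0,0,0,0,0.55],[0,0,0,0,0,0,0.55],[0,0,0,0,0,0,0.55]]
  ]
}}

```text
clock: 14.2
tool_pos: [0.5184, -0.2295, 0.0296]
tcp_rot: [0.0, 1.0, -0.0, 0.0]
contact_force: [0.3, 0.6, -0.0]
gripper_width: 0.546
grip_force: 0.0
```

>>> {"method": "step_arm", "body": {
  "moves": [
    [[0,0,-3,0,0,0,0.55],[0,0,-7,0,0,0,0.55],[0,0,-11,0,0,0,1],[1,4,-14,0,0,0,1],[2,8,-15,0,0,0,1]]
  ]
}}

```text
clock: 14.7
tool_pos: [0.4998, -0.1496, 0.1828]
tcp_rot: [0.001, 1.0, -0.0, 0.002]
contact_force: [0.9, 1.6, 0.5]
gripper_width: 0.762
grip_force: 0.0
```

>>> {"method": "step_arm", "body": {
  "moves": [
    [[1,4.8,0,0,0,0,1],[2,9.6,0,0,0,0,1],[3,14.4,0,0,0,0,1],[4,19.2,0,0,0,0,1],[5,24,0,0,0,0,1]]
  ]
}}

```text
clock: 15.2
tool_pos: [0.4477, 0.0922, 0.18]
tcp_rot: [0.0, 1.0, 0.0, 0.0]
contact_force: [2.0, 1.2, 0.0]
gripper_width: 0.999
grip_force: 0.0
```

>>> {"method": "step_arm", "body": {
  "moves": [
    [[1.2,4,0,0,0,0,1],[2.4,8,0,0,0,0,1],[2.4,8,0,0,0,0,1],[2.4,8,0,0,0,0,1],[2.4,8,0,0,0,0,1]]
  ]
}}

```text
clock: 15.7
tool_pos: [0.4244, 0.1699, 0.1795]
tcp_rot: [0.0, 1.0, -0.0, -0.0]
contact_force: [-0.4, 0.4, 0.5]
gripper_width: 1.0
grip_force: 0.0
```

Run:
```python
from h import *
s=bot.sense(); print(s['clock'],s['tool_pos'])
c=cap('side'); print('green in cup px',proj(c,(.519,-.229,.0655)),proj(c,(.519,-.229,.026)))
fit(c,(50,80,30),(90,255,255),(235,205,270,235),.0655); x=c['pixels'][165:265,205:285]
w=cap('wrist'); print('black top',proj(w,(.448,.181,.099)))
a=cv2.resize(x,(440,550),interpolation=cv2.INTER_CUBIC); b=cv2.resize(w['pixels'][120:300,150:370],(358,293)); canvas=np.zeros((550,798,3),np.uint8); canvas[:,:440]=a; canvas[:293,440:]=b
cv2.imwrite('pics/c8.png',canvas)
```

```text
15.7 [0.42441907 0.16986754 0.17949335]
green in cup px (np.float64(250.04301813644676), np.float64(223.44518150194594)) (np.float64(250.46479664066317), np.float64(232.4051119011682))
px 249.5 223.0 axes [2.5 5. ] P [ 0.5178 -0.2262] width mm 20.3
black top (np.float64(272.3268281377401), np.float64(223.57930614020148))
```

View pics/c8.png

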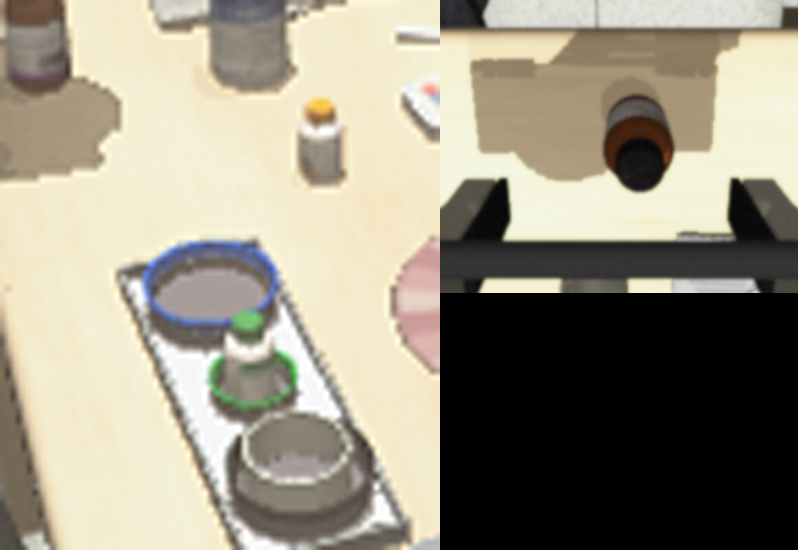

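The green bottle stands upright in its cup and the sleeve is seated. The black cap's top is at about (271.7,221.4), which puts that bottle at roughly (0.447, 0.181).

Run:
```python
from h import *
w=cap('wrist'); print(fit(w,(0,0,0),(180,255,60),(235,195,310,245),.089), onz(w,271.7,221.4,.097)); print(tool((.4475,.181,.04)))
c=cap('side'); print('sleeve',onz(c,259.1,245.9,.046))
```

```text
px 272.4 219.4 axes [31.4 33.3] P [0.448  0.1813] width mm 32.2
[0.44801962 0.18132527 0.089     ] [0.44669308 0.18031379 0.097     ]
[-2.27697012  1.1639864  13.95146189]
sleeve [ 0.52552268 -0.32420072  0.046     ]
```

>>> {"method": "step_arm", "body": {
  "moves": [
    [[-2.3,1.1,1,0,0,0,1],[-2.3,1.1,3,0,0,0,1],[-2.3,1.1,6,0,0,0,1],[-2.3,1.1,9,0,0,0,1],[-2.3,1.1,11,0,0,0,1]]
  ]
}}

```text
clock: 16.4
tool_pos: [0.4471, 0.18, 0.0677]
tcp_rot: [0.001, 1.0, -0.001, -0.001]
contact_force: [0.3, -0.1, -0.7]
gripper_width: 1.004
grip_force: 0.0
```

>>> {"method": "step_arm", "body": {
  "moves": [
    [[0,0,2,0,0,0,1],[0,0,2.8,0,0,0,1],[0,0,2.8,0,0,0,1],[0,0,2.8,0,0,0,1]]
  ]
}}

```text
clock: 16.8
tool_pos: [0.448, 0.1815, 0.0422]
tcp_rot: [0.0, 1.0, 0.0, 0.0]
contact_force: [-0.2, 0.1, 0.6]
gripper_width: 1.001
grip_force: 0.0
```

>>> {"method": "step_arm", "body": {
  "moves": [
    [[0,0,0,0,0,0,0.45],[0,0,0,0,0,0,0.45],[0,0,0,0,0,0,0.45],[0,0,0,0,0,0,0.45],[0,0,0,0,0,0,0.45]]
  ],
  "newtons": 20
}}

```text
clock: 17.3
tool_pos: [0.4475, 0.1815, 0.0418]
tcp_rot: [0.0, 1.0, 0.0, 0.0]
contact_force: [-0.8, -0.9, 0.4]
gripper_width: 0.604
grip_force: 0.0
```

>>> {"method": "step_arm", "body": {
  "moves": [
    [[0,0,-1,0,0,0,0.45],[0,0,-4,0,0,0,0.45],[0,0,-8,0,0,0,0.45],[0,-2,-12,0,0,0,0.45],[0,-6,-14,0,0,0,0.45]]
  ]
}}

```text
clock: 17.8
tool_pos: [0.4491, 0.1229, 0.1857]
tcp_rot: [-0.001, 1.0, 0.001, 0.002]
contact_force: [1.5, -0.6, -2.0]
gripper_width: 0.53
grip_force: 19.8
```

The fingers were still closing when the lift began, so the bottle may hang lower in the grip. I'll carry it over and measure before lowering.

>>> {"method": "step_arm", "body": {
  "moves": [
    [[-1,-4.8,0,0,0,0,0.45],[-2,-9.6,0,0,0,0,0.45],[-3,-14.4,0,0,0,0,0.45],[-4,-19.2,0,0,0,0,0.45],[-5,-24,0,0,0,0,0.45]]
  ]
}}

```text
clock: 18.3
tool_pos: [0.4972, -0.1205, 0.1824]
tcp_rot: [-0.0, 1.0, 0.0, 0.0]
contact_force: [1.1, 0.8, -1.3]
gripper_width: 0.53
grip_force: 19.8
```

>>> {"method": "step_arm", "body": {
  "moves": [
    [[-1,-4.8,0,0,0,0,0.45],[-2,-9.6,0,0,0,0,0.45],[-2.7,-14.4,0,0,0,0,0.45],[-2.7,-19,0,0,0,0,0.45],[-2.7,-20.3,0,0,0,0,0.45]]
  ]
}}

```text
clock: 18.8
tool_pos: [0.5235, -0.3253, 0.1813]
tcp_rot: [0.002, 1.0, -0.0, -0.001]
contact_force: [-0.9, 0.1, -1.2]
gripper_width: 0.531
grip_force: 19.8
```

Run:
```python
from h import *
s=bot.sense(); print(s['clock'],s['tool_pos'],s['gripper_width'])
c=cap('side'); w=cap('wrist')
t=s['tool_pos']
print('side base/TCP',proj(c,t-[0,0,.042]),proj(c,t),'wrist cap top',proj(w,t+[0,0,.057]),'base',proj(w,t-[0,0,.042]))
canvas=np.zeros((600,800,3),np.uint8); canvas[:500,:400]=cv2.resize(c['pixels'][150:275,205:305],(400,500),interpolation=cv2.INTER_CUBIC)
canvas[:450,400:]=cv2.resize(w['pixels'][150:375,160:360],(400,450)); cv2.imwrite('pics/c9.png',canvas)
```

```text
18.8 [ 0.52354915 -0.32533236  0.18131097] 0.531409019969369
side base/TCP (np.float64(257.83554626913485), np.float64(223.7120848003727)) (np.float64(257.47418089674477), np.float64(212.96179566658438)) wrist cap top (np.float64(261.4080909983168), np.float64(300.4819285532975)) base (np.float64(260.64358955260553), np.float64(216.71756443125741))
```

View pics/c9.png

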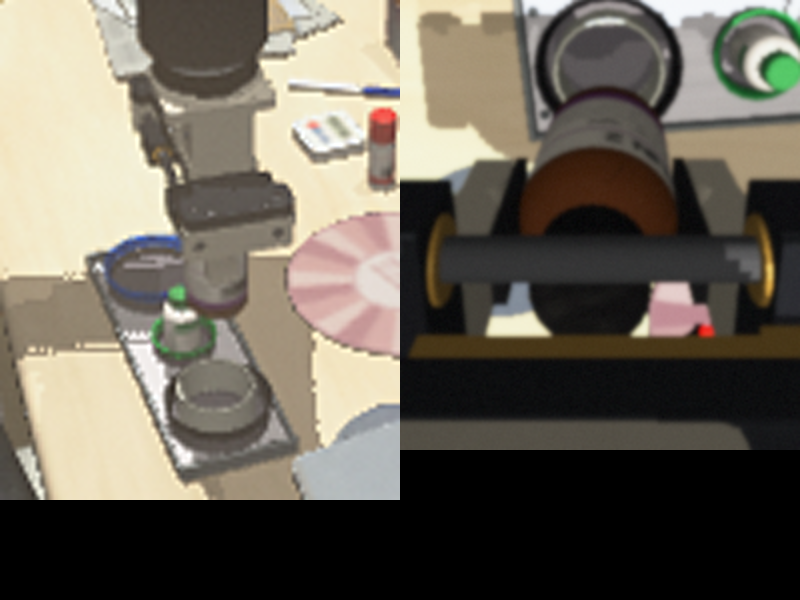

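Run:
```python
from h import *
s=bot.sense(); t=s['tool_pos']; print(t); c=cap('side'); w=cap('wrist')
a=np.linspace(0,2*np.pi,60)
for d in(.042,.046,.050):
    C=[t+[.024*np.cos(x),.024*np.sin(x),-d] for x in a]
    ps=np.array([proj(c,p) for p in C]); pw=np.array([proj(w,p) for p in C])
    print(d,'side bottom v',ps[:,1].max(),'u range',ps[:,0].min(),ps[:,0].max(),'wrist top v',pw[:,1].min(),'u',pw[:,0].min(),pw[:,0].max())
# measured side: purple ring/dark bottom
def f(z): return onz(w,262,0,0)
print('sleeve px in wrist at .046', onz(w,160+208/2,150+62/2,.046))
```

```text
[ 0.52348924 -0.32344704  0.18119596]
0.042 side bottom v 228.38597809538823 u range 249.91008140229394 265.4211662486701 wrist top v 187.8216536441216 u 229.2581447901931 288.7639362117428
0.046 side bottom v 229.39547110761217 u range 249.95748929324438 265.4416949097219 wrist top v 186.39234894419235 u 229.77931956012276 288.2575678569264
0.05 side bottom v 230.4014156097365 u range 250.0047331513434 265.4621525350472 wrist top v 185.01316537858574 u 230.2828011800436 287.76839109394484
sleeve px in wrist at .046 [ 0.51904742 -0.3179271   0.046     ]
```

Run:
```python
from h import *
s=bot.sense(); t=s['tool_pos']; print(t); c=cap('side'); w=cap('wrist')
h=cv2.cvtColor(w['pixels'],cv2.COLOR_BGR2HSV)
for v in range(148,206,2): print(v,''.join('%4d'%x for x in w['pixels'][v,222:306:4].mean(axis=1)), )
a=np.linspace(0,2*np.pi,90)
def ell(cam,P,r): 
    p=np.array([proj(cam,np.array(P)+[r*np.cos(x),r*np.sin(x),0]) for x in a]); return np.r_[p.min(0),p.max(0)].round(1)
print('cap top pred',ell(w,t+[0,0,.057],.015),'base',ell(w,t-[0,0,.042],.024))
print('sleeve rim pred',ell(w,(.5225,-.3205,.046),.032), 'inner',ell(w,(.5225,-.3205,.046),.0295))
h=w['pixels'].max(axis=2); print('col u=256 v300-330',h[300:330,256].tolist()); print('row 312',h[312,215:300].tolist())
hh=c['pixels'].mean(axis=2).astype(int)
for v in range(210,236): print(v,''.join('%4d'%x for x in hh[v,244:276]))
```

```text
[ 0.5238902  -0.32124813  0.18154347]
148  247 247 248 247 247 239 156  66  48  47  50  50  89 172 242 247 247 247 248 247 247
150  246 247 247 247 237 160  52  55 104 118 119 104  56  54 196 247 247 247 247 247 247
152  209 246 247 246 172  52  76 140 157 155 157 160 145  71  57 233 247 247 247 247 247
154  117 237 247 236  73  55 142 153 123 105 108 126 155 151  63 115 245 247 248 247 247
156  110 200 244 141  32  68 100 101  85  89  90  88 105 154 133  33 189 232 247 247 244
158  137 156 180  37  46  70  76 101 147 189 191 148 103  97  96  46  56 156 246 244 218
160  145 147 112  15  67  72  85 198 205 211 218 215 198  79  72  65  20 116 243 236 154
162  146 146  54  33  71  80 118 149  96  99 137 133 150 113  72  71  31  50 196 193 152
164  146 135  20  63  72 106 103  73  69  70  74  74  73 105  98  70  58  15 167 178 163
166  145 118  15  72  75 119  72  70  70  72  72  71  71  72 117  73  69  11 150 179 178
168  151  82  26  78 102  89  69  68  70  69  69  69  71  73  91  97  72  25 109 182 182
170  167  42  46  80 119  69  67  70  70  67  72  69  76  84  85 118  87  44  54 18
[... 4946 characters left out ...]
144 141 142 143 144 143 144 144 144
231   89  88 133 142 122  94  88  79  85  87  92  87  81  75  95 158 166 167 110 108 116 140 146 142 144 143 143 144 143 143 144 144
232   85  87 128 135 115 102  97  99 100 105 108  92  85  78  85 154 163 164 128  88 124 140 146 146 143 143 141 145 145 144 143 144
233   84  81 123 125 122 120 116 114 121 122 115 100  91  79  77 139 161 164 167 123 104 109 142 145 146 143 144 142 144 144 143 144
234   75  97 120 121 123 136 138 131 127 123 115  99 101  76  82 161 164 164 164 172  95 104 140 145 144 143 142 144 144 144 144 144
235   91 123 117 117 120 135 137 129 127 122 115  99 101  87  88 162 166 163 164 166 125 103 112 143 146 144 143 144 142 142 144 143
```

>>> {"method": "step_arm", "body": {
  "moves": [
    [[0.1,0,3,0,0,0,0.45],[0.2,0,6,0,0,0,0.45],[0.2,0,8,0,0,0,0.45],[0.2,0,8,0,0,0,0.45],[0.2,0,8,0,0,0,0.45]]
  ]
}}

```text
clock: 19.6
tool_pos: [0.5229, -0.3209, 0.1024]
tcp_rot: [-0.001, 1.0, -0.0, 0.0]
contact_force: [0.2, 0.6, -1.2]
gripper_width: 0.535
grip_force: 19.8
```

Run:
```python
from h import *
s=bot.sense(); t=s['tool_pos']; print(t,s['clock']); c=cap('side'); w=cap('wrist')
for v in range(160,216,2): print(v,''.join('%4d'%x for x in w['pixels'][v,214:310:3].mean(axis=1)), )
a=np.linspace(0,2*np.pi,90)
def ell(cam,P,r): 
    p=np.array([proj(cam,np.array(P)+[r*np.cos(x),r*np.sin(x),0]) for x in a]); return np.r_[p.min(0),p.max(0)].round(1)
print('base',ell(w,t-[0,0,.042],.024))
print('sleeve rim pred',ell(w,(.5252,-.321,.046),.032), 'inner',ell(w,(.5252,-.321,.046),.0295))
cv2.imwrite('pics/w10.png',w['pixels'])
```

```text
[ 0.52294024 -0.32086817  0.10238707] 19.6
160  248 248 247 248 247 248 247 247 219 187 137  78  46  48  48  46  45  48  46  48  92 165 206 246 247 247 247 246 247 246 247 247
162  247 247 247 248 248 247 245 238 150  90  53  44  43  49  47  57  59  51  46  46  49  49 101 226 244 246 247 247 246 246 247 247
164  244 244 245 244 244 244 217 167  70  41  42  51  91 104 117 142 142 124 106  97  51  40  46 108 199 243 244 244 244 244 244 244
166  158 183 185 185 185 186 151  76  44  36  40  96 123 145 152 154 150 155 155 156 127  48  35  41  91 175 186 187 188 187 188 215
168   57 141 148 148 149 139  89  29  22  50  66  72  75 111 114 104 101 113 127 138 153  74  54  30  37  77 138 149 150 151 150 194
170   62 138 147 147 144  88  35  20  48  70  71  74  77  82  84  86  85  84  87  92 121  76  68  52  25  25  82 146 152 153 150 168
172  113 146 147 145 110  32  17  48  67  71  76  78  78  80  81  82  84  83  85  85  86  74  71  70  51  20  20  97 147 148 145 165
174  142 145 144 134  42  12  44  69  69  78  79  81  82  81  79  84  90  87  86  88  85  77  70  72  68  47  13  30 130 146 1
[... 2071 characters left out ...]
 86  85  88  84  82  81  79  57  30  65  70 120  90  34  11  18
208   23  12  26  75 123  65  70  74  65  81  83  86  87  89  86  87  84  83  86  82  83  79  82  76  43  50  71 117  89  32  12  19
210   21   9  20  67 119  63  65  64  79  84  85  92  96  88  76  77  73  71  80  86  84  82  83  80  69  39  70 107  84  31   9  25
212   18   6  22  58 116  65  65  71  84  90  94  96  97  88  87  89  88  83  82  89  87  85  78  79  78  49  66 105  82  26  12  30
214   32  12  16  48 132  65  66  79  86  95  96  92  92  87  91  91  84  82  86  89  86  81  77  80  79  63  64 117  66  20  11  35
base [231.4 187.1 290.8 242.1]
sleeve rim pred [223.7 175.5 298.  244.7] inner [226.7 178.4 295.1 242.2]
```

>>> {"method": "step_arm", "body": {
  "moves": [
    [[0.1,-0.1,1,0,0,0,0.45],[0.1,-0.1,2,0,0,0,0.45],[0.1,-0.1,2.8,0,0,0,0.45],[0.1,-0.1,3.4,0,0,0,0.45],[0.1,-0.1,3.4,0,0,0,0.45]]
  ]
}}

```text
clock: 20.2
tool_pos: [0.5206, -0.3224, 0.0662]
tcp_rot: [0.0, 1.0, 0.0, -0.001]
contact_force: [-0.4, -0.1, -1.5]
gripper_width: 0.532
grip_force: 19.8
```

>>> {"method": "step_arm", "body": {
  "moves": [
    [[0,0,0.4,0,0,0,0.45],[0,0,0.7,0,0,0,0.45],[0,0,0.9,0,0,0,0.45],[0,0,0.9,0,0,0,0.45]]
  ]
}}

```text
clock: 20.6
tool_pos: [0.522, -0.3226, 0.0594]
tcp_rot: [-0.0, 1.0, -0.0, 0.001]
contact_force: [-0.5, 2.1, 4.0]
gripper_width: 0.532
grip_force: 19.9
```

>>> {"method": "step_arm", "body": {
  "moves": [
    [[0,0,0,0,0,0,0.56],[0,0,0,0,0,0,0.6],[0,0,0,0,0,0,0.7],[0,0,0,0,0,0,0.7],[0,0,0,0,0,0,0.7]]
  ]
}}

```text
clock: 21.1
tool_pos: [0.5213, -0.3226, 0.0585]
tcp_rot: [0.0, 1.0, 0.0, -0.0]
contact_force: [0.0, 0.3, -0.5]
gripper_width: 0.696
grip_force: 0.0
```

>>> {"method": "step_arm", "body": {
  "moves": [
    [[0,0,-2,0,0,0,0.7],[0,0,-5,0,0,0,0.7],[0,0,-9,0,0,0,0.8],[0,0,-13,0,0,0,1],[0,4,-14,0,0,0,1]]
  ]
}}

```text
clock: 21.6
tool_pos: [0.5235, -0.2857, 0.2033]
tcp_rot: [0.001, 1.0, -0.002, 0.003]
contact_force: [0.3, 1.4, -0.2]
gripper_width: 0.91
grip_force: 0.0
```

>>> {"method": "step_arm", "body": {
  "moves": [
    [[0,4.8,0,0,0,0,1],[0,9.6,0,0,0,0,1],[0,14.4,0,0,0,0,1],[0,19.2,0,0,0,0,1],[0,24,0,0,0,0,1]]
  ]
}}

```text
clock: 22.1
tool_pos: [0.5211, -0.0408, 0.1988]
tcp_rot: [0.0, 1.0, 0.0, 0.0]
contact_force: [2.2, 0.0, 0.9]
gripper_width: 1.003
grip_force: 0.0
```

Run:
```python
from h import *
s=bot.sense(); print(s['tool_pos'],s['clock']); c=cap('side')
a=np.linspace(0,2*np.pi,90)
def ell(cam,P,r): 
    p=np.array([proj(cam,np.array(P)+[r*np.cos(x),r*np.sin(x),0]) for x in a]); return np.r_[p.min(0),p.max(0)].round(1)
print('pred cap top',ell(c,(.525,-.321,.111),.015),'cap bottom',ell(c,(.525,-.321,.091),.015),'body at sleeve top',ell(c,(.525,-.321,.046),.024))
g=c['pixels'].mean(axis=2).astype(int)
for v in range(214,262): print(v,''.join('%4d'%x for x in g[v,238:282]))
cv2.imwrite('pics/s11.png',c['pixels'])
```

```text
[ 0.52107727 -0.04077199  0.19880751] 22.1
pred cap top [253.4 226.7 263.  232.9] cap bottom [253.6 231.6 263.1 237.8] body at sleeve top [251.2 240.3 266.1 250.4]
214   96  98 104 106 107 106 108 109 105 108 102  99  94  92  90  92  95 120 149 152 152 152 150 147 142 228 232 225 226 226 227 226 226 226 225 224 224 224 227 220 181 184 188 189
215  115 104 107 108 107 106 107 107 107 109 108 109 104  98  90  93  93 117 144 152 152 152 149 146 165 226 230 227 224 225 226 227 226 226 225 225 224 225 228 163 179 189 190 190
216   94  97 104 106 107 107 107 108 109 108 107 108 107 109 100  96  94 104 119 149 152 150 148 165 227 230 229 227 223 224 225 227 227 227 225 226 226 227 217 185 187 190 189 190
217   96  97  98 104 108 106 106 105 107 107 107 107 108 108 109  90 108  94 121 146 151 149 167 228 232 228 228 227 225 224 225 226 227 227 226 227 227 229 124 176 196 196 195 195
218  105  96  98 105 106 106 106 106 108 108 107 107 108 108 107 102 128 129 111 117 146 146 230 233 229 228 228 228 226 224 225 227 228 227 226 227 227 231 136 185 209 210 210 210
219  104  96  97 104 106 107 10
[... 7051 characters left out ...]
9 224 178  98 183 140  95  86  86  86  79  75  76  81  80  86  87  87  87  82  78  81  76  76  76  89  90  88  96 156 184 246 249 252 169 113 192 220 226 224
259  232 234 230 229 229 230 226 115 197 197 161 102  87  90  88  83  78  78  78  77  76  76  76  77  78  80  82  82  92  91  87  90 136 184 243 245 244 249 235 142 161 172 222 224
260  232 233 231 229 229 229 224 151 108 202 242 177 105  88  91  92  93  91  93  86  89  88  85  85  91  93  95  93  90  90 106 137 170 247 193 138 145 169 173 147 106 146 223 225
261  231 234 232 229 230 229 230 226 118 158 168 245 185 118  95  89  90  90  93  95  96  92  94  93  92  92  90  91 104 132 170 198 216 180 168 147 112  93  91  91  89 147 225 227
```

The black bottle is upright in the sleeve: its cap spans u 254–263 from v 228, against a predicted 253.4–263 from v 226.7. Next, the blue bottle.

>>> {"method": "step_arm", "body": {
  "moves": [
    [[-1.3,4.2,0,0,0,0,1],[-2.6,8.4,0,0,0,0,1],[-3.9,12.6,0,0,0,0,1],[-5,17,0,0,0,0,1],[-5,17,0,0,0,0,1]]
  ]
}}

```text
clock: 22.65
tool_pos: [0.5727, 0.1317, 0.198]
tcp_rot: [-0.002, 1.0, 0.0, 0.0]
contact_force: [0.1, 0.5, -0.8]
gripper_width: 1.002
grip_force: 0.0
```

>>> {"method": "step_arm", "body": {
  "moves": [
    [[0,0,0,0,0,0,1],[0,0,0,0,0,0,1]]
  ]
}}

```text
clock: 22.85
tool_pos: [0.5711, 0.1268, 0.1984]
tcp_rot: [0.0, 1.0, -0.0, -0.0]
contact_force: [-0.0, 0.2, -0.7]
gripper_width: 0.999
grip_force: 0.0
```

Run:
```python
from h import *
s=bot.sense(); print(s['tool_pos'],s['clock']); w=cap('wrist')
a=np.linspace(0,2*np.pi,90)
def ell(cam,P,r): 
    p=np.array([proj(cam,np.array(P)+[r*np.cos(x),r*np.sin(x),0]) for x in a]); return np.r_[p.min(0),p.max(0)].round(1)
print('cap top',ell(w,(.6085,.149,.126),.019),'cap mid',ell(w,(.6085,.149,.113),.019))
u0,v0,u1,v1=200,150,340,290
h=cv2.cvtColor(w['pixels'][v0:v1,u0:u1],cv2.COLOR_BGR2HSV); m=cv2.inRange(h,(105,100,40),(125,255,255))
n,l,st,ce=cv2.connectedComponentsWithStats(m)
for i in range(1,n):
    if st[i,4]>40: print(st[i]+[u0,v0,0,0,0],ce[i]+[u0,v0])
```

```text
[0.57108836 0.12683391 0.19840569] 22.85
cap top [263.9 222.2 303.6 257.9] cap mid [263.7 216.9 301.6 251.2]
[ 266  214   37   42 1237] [283.28779305 234.40986257]
```

>>> {"method": "step_arm", "body": {
  "moves": [
    [[-2,1.2,0,0,0,0,1],[-3.6,2.2,0,0,0,0,1],[-3.6,2.2,3,0,0,0,1],[-3.6,2.2,5,0,0,0,1],[-3.6,2.2,5,0,0,0,1]]
  ]
}}

```text
clock: 23.4
tool_pos: [0.6057, 0.1474, 0.1458]
tcp_rot: [0.001, 1.0, -0.001, -0.002]
contact_force: [0.3, -0.0, -0.4]
gripper_width: 0.997
grip_force: 0.0
```

>>> {"method": "step_arm", "body": {
  "moves": [
    [[0,0,0,0,0,0,1],[0,0,2,0,0,0,1],[0,0,5,0,0,0,1],[0,0,7,0,0,0,1],[0,0,7,0,0,0,1]]
  ]
}}

```text
clock: 23.9
tool_pos: [0.6065, 0.1485, 0.0775]
tcp_rot: [0.0, 1.0, -0.001, -0.001]
contact_force: [0.4, -0.8, 0.2]
gripper_width: 1.0
grip_force: 0.0
```

>>> {"method": "step_arm", "body": {
  "moves": [
    [[0,0.1,0.7,0,0,0,1],[0,0.1,1.3,0,0,0,1],[0,0.1,1.3,0,0,0,1]]
  ]
}}

```text
clock: 24.2
tool_pos: [0.6076, 0.1505, 0.0659]
tcp_rot: [0.0, 1.0, 0.0, 0.0]
contact_force: [-0.8, -0.4, 0.6]
gripper_width: 1.004
grip_force: 0.0
```

>>> {"method": "step_arm", "body": {
  "moves": [
    [[0,0,0,0,0,0,0.6],[0,0,0,0,0,0,0.6],[0,0,0,0,0,0,0.6],[0,0,0,0,0,0,0.6],[0,0,0,0,0,0,0.6]]
  ],
  "newtons": 25
}}

```text
clock: 24.7
tool_pos: [0.6075, 0.1504, 0.0658]
tcp_rot: [0.0, 1.0, -0.0, 0.0]
contact_force: [-0.5, -0.9, 0.8]
gripper_width: 0.666
grip_force: 24.9
```

>>> {"method": "step_arm", "body": {
  "moves": [
    [[0,0,0,0,0,0,0.6],[0,0,0,0,0,0,0.6]]
  ]
}}

```text
clock: 24.9
tool_pos: [0.6075, 0.1504, 0.0657]
tcp_rot: [0.0, 1.0, -0.0, 0.0]
contact_force: [1.1, -0.9, 1.6]
gripper_width: 0.667
grip_force: 25.0
```

>>> {"method": "step_arm", "body": {
  "moves": [
    [[0,0,-1,0,0,0,0.6],[0,0,-4,0,0,0,0.6],[0,0,-8,0,0,0,0.6],[1,-3,-11,0,0,0,0.6],[2,-7,-11,0,0,0,0.6]]
  ]
}}

```text
clock: 25.4
tool_pos: [0.5899, 0.0818, 0.1807]
tcp_rot: [-0.001, 1.0, 0.001, 0.004]
contact_force: [1.1, -0.4, -2.2]
gripper_width: 0.668
grip_force: 24.9
```

>>> {"method": "step_arm", "body": {
  "moves": [
    [[1.6,-4.4,0,0,0,0,0.6],[3.2,-8.8,0,0,0,0,0.6],[4.8,-13.2,0,0,0,0,0.6],[6.4,-17.6,0,0,0,0,0.6],[7.5,-21.7,0,0,0,0,0.6]]
  ]
}}

```text
clock: 25.9
tool_pos: [0.5108, -0.138, 0.1761]
tcp_rot: [0.0, 1.0, 0.0, 0.0]
contact_force: [1.1, -0.3, -2.8]
gripper_width: 0.67
grip_force: 24.9
```

>>> {"method": "step_arm", "body": {
  "moves": [
    [[0,0,2,0,0,0,0.6],[0,0,4,0,0,0,0.6],[0,0,4,0,0,0,0.6]]
  ]
}}

```text
clock: 26.2
tool_pos: [0.5102, -0.1369, 0.1335]
tcp_rot: [0.001, 1.0, 0.0, -0.002]
contact_force: [-0.9, 0.2, -2.6]
gripper_width: 0.668
grip_force: 24.9
```

Run:
```python
from h import *
s=bot.sense(); t=s['tool_pos']; print(t,s['clock'],s['contact_force']); c=cap('side'); w=cap('wrist')
a=np.linspace(0,2*np.pi,90)
def ell(cam,P,r): 
    p=np.array([proj(cam,np.array(P)+[r*np.cos(x),r*np.sin(x),0]) for x in a]); return np.r_[p.min(0),p.max(0)].round(1)
print('wrist rim pred',ell(w,(.513,-.137,.032),.045),'base',ell(w,t-[0,0,.0657],.03)); print('side rim',ell(c,(.513,-.137,.032),.045),'base',ell(c,t-[0,0,.0657],.03))
for cam,roi in((w,(190,140,330,270)),(c,(220,200,265,235))):
    u0,v0,u1,v1=roi; h=cv2.cvtColor(cam['pixels'][v0:v1,u0:u1],cv2.COLOR_BGR2HSV); m=cv2.inRange(h,(105,90,40),(125,255,255)); x,y,ww,hh=cv2.boundingRect(m); print(x+u0,y+v0,x+ww+u0,y+hh+v0)
A=cv2.resize(w['pixels'][130:330,150:370],(440,400)); B=cv2.resize(c['pixels'][180:260,225:295],(350,400),interpolation=cv2.INTER_CUBIC); cv2.imwrite('pics/c12.png',np.hstack([A,B]))
```

```text
[ 0.51017124 -0.13686138  0.13352991] 26.2 [-0.87229164  0.1806868  -2.63257693]
wrist rim pred [216.2 151.4 304.2 235.1] base [226.9 171.9 294.  235. ]
side rim [230.3 207.7 255.3 223.3] base [233.1 202.4 250.  212.7]
217 152 303 268
231 210 255 224
```

View pics/c12.png

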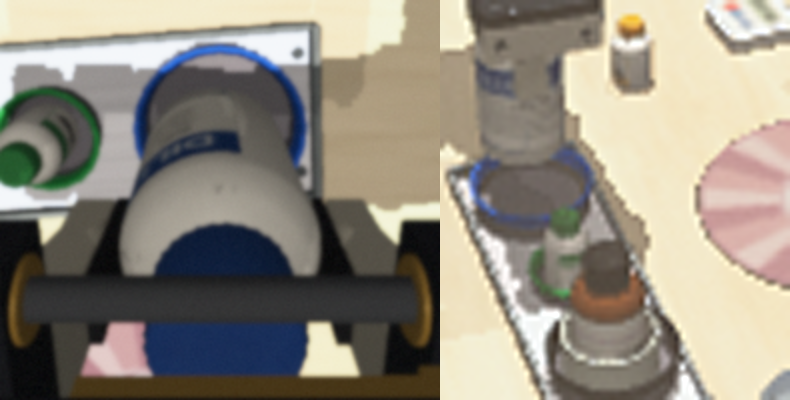

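The blue rim spans u 217–303 and starts at v 152, matching the prediction, and the bottle hangs upright over it. The green and black bottles stand properly in their cups. Lowering.

>>> {"method": "step_arm", "body": {
  "moves": [
    [[-0.1,0,1.5,0,0,0,0.6],[-0.1,0,3,0,0,0,0.6],[-0.1,0,4,0,0,0,0.6],[-0.1,0,5,0,0,0,0.6],[-0.1,0,5,0,0,0,0.6]]
  ]
}}

```text
clock: 26.8
tool_pos: [0.5129, -0.1364, 0.0848]
tcp_rot: [-0.0, 1.0, -0.0, -0.001]
contact_force: [0.1, 0.4, -2.6]
gripper_width: 0.665
grip_force: 24.9
```

>>> {"method": "step_arm", "body": {
  "moves": [
    [[0,0,0,0,0,0,0.6],[0,0,0.2,0,0,0,0.6],[0,0,0.4,0,0,0,0.6],[0,0,0.4,0,0,0,0.6]]
  ]
}}

```text
clock: 27.2
tool_pos: [0.5133, -0.1366, 0.0816]
tcp_rot: [0.0, 1.0, 0.0, -0.0]
contact_force: [-0.6, -0.6, -2.4]
gripper_width: 0.667
grip_force: 24.9
```

>>> {"method": "step_arm", "body": {
  "moves": [
    [[0,0,0.1,0,0,0,0.6],[0,0,0.2,0,0,0,0.6],[0,0,0.3,0,0,0,0.6],[0,0,0.3,0,0,0,0.6],[0,0,0.3,0,0,0,0.6]]
  ]
}}

```text
clock: 27.7
tool_pos: [0.5134, -0.1366, 0.0785]
tcp_rot: [0.0, 1.0, 0.0, -0.0]
contact_force: [-0.4, -0.7, -1.4]
gripper_width: 0.664
grip_force: 24.9
```

>>> {"method": "step_arm", "body": {
  "moves": [
    [[0,0,0,0,0,0,0.72],[0,0,0,0,0,0,0.85],[0,0,0,0,0,0,0.9],[0,0,0,0,0,0,0.9],[0,0,0,0,0,0,0.9]]
  ]
}}

```text
clock: 28.2
tool_pos: [0.5135, -0.1366, 0.0787]
tcp_rot: [0.0, 1.0, -0.0, 0.0]
contact_force: [0.4, -0.9, 0.6]
gripper_width: 0.896
grip_force: 0.0
```

>>> {"method": "step_arm", "body": {
  "moves": [
    [[0,0,-1,0,0,0,0.9],[0,0,-4,0,0,0,0.9],[0,0,-8,0,0,0,0.9],[0,0,-12,0,0,0,0.9],[0,0,-14,0,0,0,0.9]]
  ]
}}

```text
clock: 28.7
tool_pos: [0.5147, -0.1368, 0.2233]
tcp_rot: [-0.0, 1.0, -0.0, 0.003]
contact_force: [-0.1, 0.4, 0.2]
gripper_width: 0.898
grip_force: 0.0
```

>>> {"method": "step_arm", "body": {
  "moves": [
    [[1,4,0,0,0,0,0.9],[2,8,0,0,0,0,0.9],[3,12,0,0,0,0,0.9],[3,16,0,0,0,0,0.9],[3,16,0,0,0,0,0.9]]
  ]
}}

```text
clock: 29.2
tool_pos: [0.4836, 0.0268, 0.2198]
tcp_rot: [-0.002, 1.0, 0.001, 0.001]
contact_force: [-0.1, -0.3, 0.3]
gripper_width: 0.899
grip_force: 0.0
```

Run:
```python
from h import *
s=bot.sense(); print(s['tool_pos'],s['clock']); 
a=np.linspace(0,2*np.pi,90)
def ell(cam,P,r): 
    p=np.array([proj(cam,np.array(P)+[r*np.cos(x),r*np.sin(x),0]) for x in a]); return np.r_[p.min(0),p.max(0)].round(1)
for n,roi,g in(('side',(225,165,262,206),(238,215,262,228)),('scene',(262,120,310,176),(292,155,315,172))):
    c=cap(n); h=cv2.cvtColor(c['pixels'],cv2.COLOR_BGR2HSV)
    print(n,'cap pred top',ell(c,(.513,-.137,.138),.019),'bottom',ell(c,(.513,-.137,.113),.019))
    for nm,lo,hi,r in(('blue',(105,100,40),(125,255,255),roi),('green',(50,80,30),(90,255,255),g)):
        u0,v0,u1,v1=r; m=cv2.inRange(h[v0:v1,u0:u1],np.array(lo),np.array(hi)); N,l,st,ce=cv2.connectedComponentsWithStats(m)
        print(nm,[(st[i]+[u0,v0,0,0,0]).tolist() for i in range(1,N) if st[i,4]>8])
    print('green pred',ell(c,(.519,-.2295,.071),.01),ell(c,(.519,-.2295,.059),.01))
    cv2.imwrite('pics/f_%s.png'%n,c['pixels'])
```

```text
[0.4835507  0.02682519 0.21981637] 29.2
side cap pred top [235.9 188.  246.9 194.3] bottom [236.3 193.8 247.2 200.2]
blue [[237, 189, 10, 6, 44]]
green [[247, 222, 6, 3, 15]]
green pred [247.  220.4 253.  224.2] [247.2 223.1 253.1 226.9]
scene cap pred top [282.9 155.5 294.1 160.6] bottom [282.4 162.  293.5 167.2]
blue [[301, 151, 9, 9, 41], [283, 156, 10, 11, 94]]
green [[302, 166, 6, 5, 22]]
green pred [301.7 165.5 307.3 168.1] [301.5 168.4 307.  171. ]
```

The blue and green caps match their predicted seated positions in both views, and the black bottle was checked earlier. Handing in.

```bash
python3 -c "
from cell import bot
print(bot.sign_off())"
```

```text
the job is handed in; nothing more can be done
None
```

The job is handed in at about 29 s of the 120 s allowed (no verdict was returned): the camera checks show the blue-, black- and green-capped bottles upright in their cups, the black one inside the white sleeve, and the arm never went near the orange-capped bottle, timer or cuvette case.

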